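# Dock the vial tray and snap its seesaw catch over

## Robot

A 6-joint arm with a two-finger parallel gripper is mounted at the origin on the work surface. World frame = base frame: x ahead of the robot, y to its left, z up, the work surface at z = 0. Lengths are in m, angles in rad, forces in N, time in s.
With the tool pointing down it reaches from about 0.35 to 0.975 m from the base axis. Payload 4.9 kg.
Tool frame: the origin (TCP) lies between the finger pads; the fingertips stand 19 mm ahead of it and the grasp point (between the pads) is the TCP; z points along the fingers, y is the line along which they close (so a half turn about z gives the same grasp; the last joint's range is limited). The gripper opens to 85 mm and grips with 20 to 120 N. Pads are 22 mm wide; open, the fingers measure 114 mm over their backs; the gripper's body (76 mm by 85 mm) begins 54 mm behind the grasp point. The pads swing forward as they close: fully open they stand 13 mm farther back than shut.
Start: joints at [1.076, 0.053, 1.613, -0, 1.476, -0.119], TCP at [0.229, 0.581, 0.25] pointing down, gripper open.
Joint ranges: [-3.01, 3.01], [-1.01, 2.22], [0.06, 2.58], [-1.02, 4.17], [0.09, 2.62], [-3.14, 3.14]. Speed limits (rad/s): [2.57, 2.57, 3.14, 3.14, 3.14, 3.14].

## Interface

Orientations are given as a rotation vector (axis times angle).
In Python, from station import ctrl gives the robot as it stands. The module is installed in compiled form; this text tells all that it offers.
- The arm moves only by the tool servo_tool, never from a script. Its argument "increments" is a list that holds one entry, the list of rows, each a list of 5 numbers: the finger opening in cm, from 0 to 8.54, then the shift along the tool's x, y, z in cm, then the turn about the tool's z in degrees. A call has 1 to 5 rows; each row is the pose to reach, as a shift and turn from the pose commanded when the call began, along the tool's axes at that moment; what a row does not reach only later rows make up. A row lasts 1/10 s, in which the tool goes at most 50 mm and 8.59 degrees, less where a joint would pass 70% of its speed; a pose out of reach is approached as far as the arm can. A call with a gripper value outside its range is refused whole. The fingers move at their own pace and stop on an object; "newtons" is the grip in N (left out, the last holds). Time passes only in rows, so rows that repeat a pose let the fingers close. It gives the time, the measured TCP pose, the force, the opening and the grip force at its end, in the units of the state.
- ctrl.get_obs(): the state, without advancing time (a new reading comes with each control period).
- ctrl.get_image(name): name is "side" or "top" or "wrist"; returns a dict with "img" (420x560x3 uint8, red, green, blue), "fx", "fy", "cx", "cy" (pixels), "rvec" (rotation vector, rad) and "tvec" (3), from world to camera coordinates, as OpenCV has them; the wrist camera has in their place "mount" (4x4, takes a point from camera to tool coordinates, whose origin is the TCP and whose axes are the flange's). Camera axes: x right, y down, z forward; pixel columns grow to the right and rows downward; lengths in m; the calibration is good to about 2 mm. The wrist camera is an equidistant fisheye: a pixel r from the principal point sees the ray r / f radians off the axis. A picture is of the moment at which its call begins: read the wrist's pose just before it. There is no depth.
- ctrl.finish_job(): hands the job in; it is judged then, once.
The state is a dict: "t": time; "q": joint angles; "dq": joint speeds; "effort": joint torques, N m; "tool_pos": TCP position; "tool_rot": TCP orientation; "contact_force": force on the tool from outside, world axes, zero at the start; "wrist_torque": the same for the moment, N m; "opening": finger opening in m; "grip_force": force on a finger pad.
Only numpy, scipy, OpenCV 4.12 (cv2) and the standard library are available. Lean on these libraries where they do the work, as an engineer would, in place of code of your own. Each camera call takes 0.05 s, during which the arm holds its last target. There are 200 camera calls.

## Task

The vial tray stands partway along the docking deck: push it gently along the guides, without gripping it, until it is fully home against the rubber bumper at the far end, then press the raised paddle of the seesaw catch down past its centre so that it snaps over and its nose stands up behind the tray. Feel for the bumper, force neither the tray nor the catch (about 20 N is too much), and leave the glassware and tools around the deck where they stand.

Things in the scene. Friction and masses are not known exactly. Their poses are not given: they have to be found in the camera images.
- deck: Fixed aluminium docking deck, 265 x 119 mm, top face 30 mm above the table; origin at table height, midway between the guides (board spans x -125 to +140 mm). The tray slides along the deck's +x, away from the robot, between guide walls 103 mm apart (x -125 to +90 mm, 46 mm above the table) whose lips over the tray's base stop it lifting. The catch is on the deck's +y side.
- midstop (a point): Fixed point of the deck (deck x +115, y 0, z 45 mm) where the bumper's face is at mid setting. Bumper and catch sit on one grey docking head, set anywhere within 20 mm of this along x; the setting is not measured. So the tray's origin is home somewhere between deck x +45 and +85 mm: find it by feel. The rubber bumper gives 4 N/mm, 7 mm at most.
- tray: White vial tray, loose, 0.3 to 0.55 kg, base 100 x 100 x 8 mm; origin at the centre of its underside, x along the slide. Its rear (own -x, robot's side) is a flat upright tab 64 mm wide at x = -50 mm, up to 48 mm above the underside: push there, near y = 0, 15 to 40 mm up. Sliding friction is under 6 N. To clear the nose it must rest within 2 mm of the bumper.
- catch (a joint): Seesaw catch on the docking head: grey paddle outside (+y), steel nose inside, down in a slot under the tray's path. 0: paddle up, nose down (start); grows as the paddle is pressed; 0.17 rad: centre; 0.34: snapped over, nose 13 mm above the deck just behind the tray. 7 to 9 N on the paddle starts it, less towards the centre, then it snaps by itself and stays.
- hinge (a point): Fixed point of the deck on the catch's hinge line, which runs along the deck's x, 70 mm to +y and 22 mm above the table (x as at mid setting). If the tray is not home, the nose strikes its underside and the paddle goes solid at about 0.09 rad: do not force it, push the tray home first.
- press (a point): Fixed point of the deck (deck x +6, y +114, z 34 mm) over the middle of the raised paddle, 76 (x) by 42 (y) mm, at mid setting; the head's setting shifts the paddle up to 20 mm along x, so this point is always over it. The paddle's face here is 34 mm above the table at the start, about 26 at the centre, 18 when snapped over. Axes as the deck's.
- reagent: Bystander: white plastic bottle with blue cap, 56 mm diameter, 110 mm high, to the deck's -y side; origin under its centre.
- jar: Bystander: small amber glass jar with black lid, 38 mm diameter, 50 mm high, near the paddle on the robot's side; origin under its centre.
- capbox: Bystander: clear open box 60 by 50 by 25 mm, beyond the paddle; origin under its centre.
- tuberack: Bystander: yellow tube rack 160 by 70 mm with capped tubes, 107 mm high; origin under its centre.
- beaker: Bystander: glass beaker 66 mm diameter, 85 mm high; origin under its centre.
- driver: Bystander: screwdriver 170 mm long lying on the table along its own x; origin under its middle.
- wash: Bystander: white bottle with red cap, 60 mm diameter, 140 mm high; origin under its centre.
There are look-alikes about, which are no part of the job. What is shaped like the tray but green is not meant.

How it is judged:
At the end, for the whole second after the job is handed in: the catch is snapped over (joint above 0.29 rad), which its nose can do only behind a tray that is home; the tray lies flat (tilt under 0.05 rad) and at rest (under 10 mm/s) between the nose and the bumper (origin at deck x 41 to 96 mm) (value of joint catch above 0.29 rad and x of tray in the frame of deck between 0.041 and 0.096 m and angle between tray's own z axis and vertical below 0.05 rad and linear speed of tray below 0.01 m/s); the robot touches nothing.
It fails at once if the robot presses the tray with more than 22 N (contact force between any of the fingers, the arm and tray above 22 N).
It fails at once if the robot presses the catch with more than 25 N (contact force between any of the fingers, the arm and catch above 25 N).
It fails at once if a bystander is moved more than 25 mm or tipped over (distance of any of reagent, jar, capbox, tuberack, beaker, driver, wash from where it was at the start of the episode above 0.025 m or angle between any of reagent, jar, capbox, tuberack, beaker, wash's own z axis and vertical above 0.5 rad).
It also fails if it takes over 61 s, if anything falls off the work surface, if the arm or the gripper's body presses on something with over 40 N, if the wrist force passes 120 N, or if a joint passes its speed limit or range.

## Working session

There is one attempt and no reset: what is moved stays moved. The work goes in short steps, Python scripts to look and compute and a tool call to move; the robot and the scene stay as the last step left them, time stands still between calls to the robot, and variables do not carry over. Pictures are saved under pics/ and viewed, at most 10 in all, crops included, and the job is handed in when it is done.

Besides the shell and the picture viewer there is one more tool, called after "Emit:" as name(argument=value, ...) on one line, values as JSON. servo_tool: Moves the arm, as the interface text tells. Its arguments: {"type":"object","properties":{"increments":{"type":"array"},"newtons":{"type":"number"}},"required":["increments"]}

```bash
mkdir -p pics; cat > h.py <<'E'
import numpy as np,cv2,pickle
from station import ctrl
def snap(n,f):
    d=ctrl.get_image(n); pickle.dump(d,open(f'pics/{f}.pkl','wb')); cv2.imwrite(f'pics/{f}.png',d['img'][:,:,::-1]); return d
def load(f): return pickle.load(open(f'pics/{f}.pkl','rb'))
def ray(d,u,v):
    R=cv2.Rodrigues(np.array(d['rvec'],float))[0]; t=np.array(d['tvec'],float).ravel()
    return -R.T@t, R.T@np.array([(u-d['cx'])/d['fx'],(v-d['cy'])/d['fy'],1])
def onz(d,u,v,z):
    o,r=ray(d,u,v); return o+r*(z-o[2])/r[2]
def proj(d,P):
    return cv2.projectPoints(np.array(P,float).reshape(-1,3),np.array(d['rvec'],float),np.array(d['tvec'],float),np.array([[d['fx'],0,d['cx']],[0,d['fy'],d['cy']],[0,0,1]]),None)[0].reshape(-1,2)
E
python3 - <<'E'
from h import *
a=snap('top','top0');b=snap('side','side0')
cv2.imwrite('pics/top0b.png',cv2.resize(a['img'][:,:,::-1],(800,600)))
cv2.imwrite('pics/side0b.png',cv2.resize(b['img'][:,:,::-1],(800,600)))
for d in(a,b): print(ray(d,280,210),d['fx'])
print(ctrl.get_obs())
E
```

```text
(array([ 0.4434864 , -0.00490223,  1.26118496]), array([ 0.07074196, -0.01378937, -0.99748303])) 432.6683308455534
(array([ 0.19890583, -0.9663392 ,  0.79001966]), array([ 0.29943541,  0.73938871, -0.60357162])) 516.5430691684743
{'t': 0.1, 'q': array([ 1.07601262e+00,  5.32787221e-02,  1.61416986e+00, -2.23272794e-05,
        1.47597545e+00, -1.19002881e-01]), 'dq': array([-0.00056074,  0.00141708, -0.0042497 , -0.00010869, -0.00222584,
       -0.00076279]), 'effort': array([-1.68550775e-05, -3.94905674e+01, -3.71362066e+01, -1.49927091e-04,
        3.99036478e-03, -8.87068392e-07]), 'tool_pos': array([0.22912843, 0.58091743, 0.24918556]), 'tool_rot': array([-5.86705307e-01, -3.08577882e+00,  2.75239214e-03]), 'contact_force': array([0.83683705, 0.3434952 , 0.43825242]), 'wrist_torque': array([ 0.02290037,  0.03310911, -0.016004  ]), 'grip_force': 0.0, 'opening': 0.08552497510252662}
```

View pics/top0b.png

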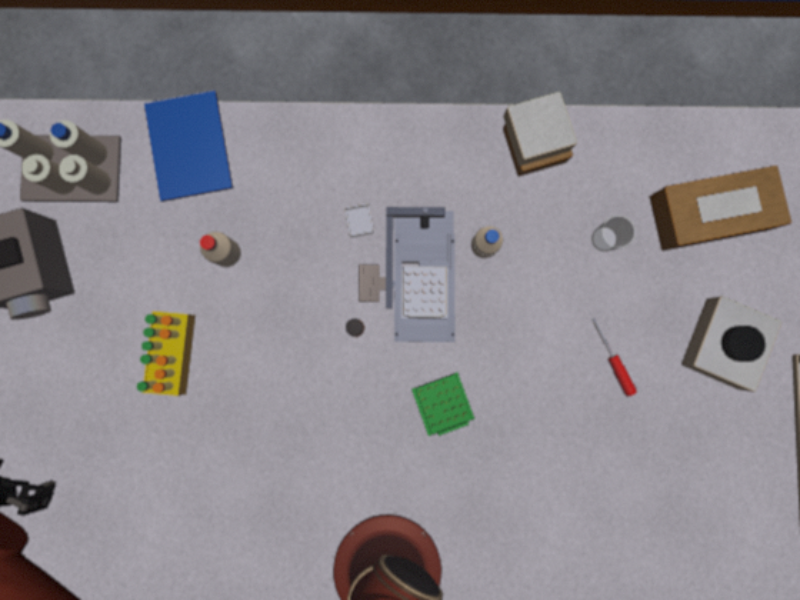

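View pics/side0b.png

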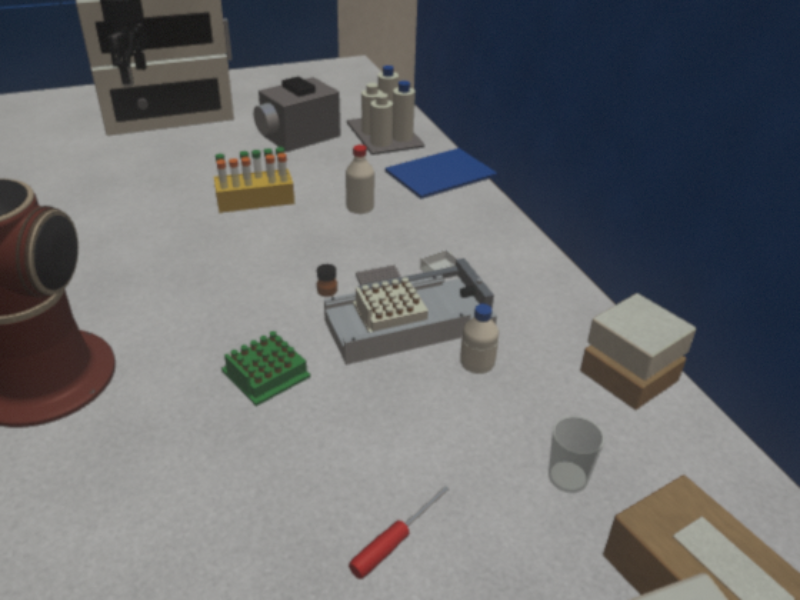

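The top view shows the white tray on the grey deck at (425,290), bumper at (425,215), paddle (369,283), jar (355,327), capbox (360,221) and reagent (488,240), all in 800x600 pixels. There are two tray-like things. The white one at (425,290) sits between the guides and fits the description. The green one at (443,403) is the look-alike. I'll confirm in an enlarged crop.

```bash
python3 - <<'E'
from h import *
a=load('top0')
cv2.imwrite('pics/crop.png',cv2.resize(a['img'][130:250,235:365,::-1],(650,600),interpolation=cv2.INTER_CUBIC))
E
```

```text
(no output)
```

View pics/crop.png

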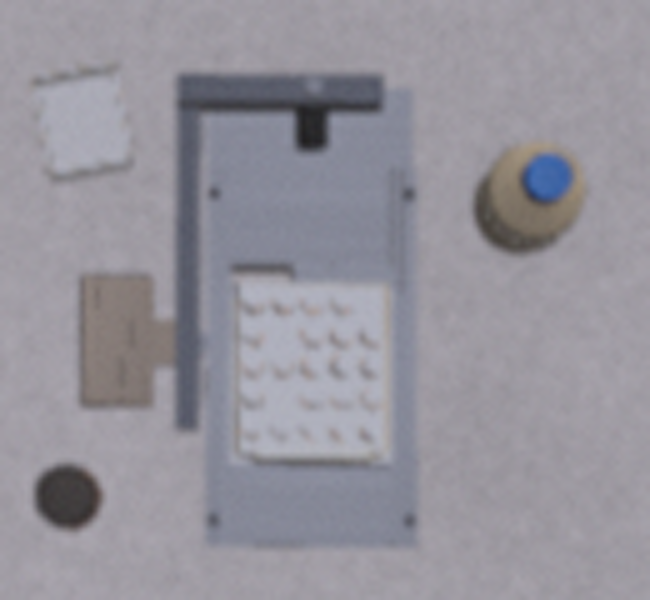

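The crop confirms the white tray at crop (312,370), its rear tab at row ~460, deck screws (213,192), (409,192), (213,520), (409,520), bumper face (312,150) and paddle (80–152, 272–408).

```bash
python3 - <<'E'
from h import *
a=load('top0')
f=lambda u,v,z:np.round(onz(a,235+(u+.5)/5-.5,130+(v+.5)/5-.5,z)*1000,1)[:2]
for n,u,v,z in [('s1',213,192,.03),('s2',409,192,.03),('s3',213,520,.03),('s4',409,520,.03),('nl',207,545,.03),('nr',416,545,.03),('fr',412,90,.03),
 ('tab l',248,461,.078),('tab r',382,461,.078),('bump',312,150,.045),('pad',116,272,.034),('pad',116,408,.034),('padL',80,340,.034),('padR',152,340,.034),('jar',67,496,.05),('capbox',84,125,.025),('reagent',549,177,.11)]: print(n,f(u,v,z))
s=[f(*p,.03) for p in [(213,192),(409,192),(213,520),(409,520)]]
print((s[0]+s[1]-s[2]-s[3])/2, np.mean(s,0))
E
```

```text
s1 [651.8 -13.1]
s2 [ 652.8 -125.9]
s3 [463.6 -14.4]
s4 [ 464.4 -125.8]
nl [449.4 -11.1]
nr [ 450.2 -129.8]
fr [ 712.3 -127.6]
tab l [495.1 -33. ]
tab r [ 495.7 -106.3]
bump [673.9 -69.2]
pad [604.5  42. ]
pad [526.6  41.2]
padL [565.3  62.1]
padR [565.6  21.1]
jar [476.   67.4]
capbox [691.2  61.8]
reagent [ 648.  -193.5]
[188.3   0.6] [558.15 -69.8 ]
```

Emit:
servo_tool(increments=[[[0, -3, -3.7, 0, -4], [0, -6, -7.4, 0, -8], [0, -9, -11, 0, -13], [0, -12, -14.7, 0, -17], [0, -15, -18.3, 0, -21.6]]])

```text
t: 0.6
tool_pos: [0.3016, 0.3542, 0.2497]
tool_rot: [0.008, -3.141, 0.001]
contact_force: [0.4, -0.4, 0.1]
opening: 0.0124
grip_force: 0.0
```

Emit:
servo_tool(increments=[[[0, -1.3, -4.2, 0, 0], [0, -2.8, -8.5, 0, 0], [0, -4.2, -12.7, 0, 0], [0, -5.6, -17, 0, 0], [0, -7, -21.2, 0, 0]]])

```text
t: 1.1
tool_pos: [0.3719, 0.1424, 0.25]
tool_rot: [-0.002, 3.141, 0.0]
contact_force: [0.7, 0.9, 0.4]
opening: -0.0003
grip_force: 0.0
```

Emit:
servo_tool(increments=[[[0, -1.3, -4.2, 0, 0], [0, -2.8, -8.5, 0, 0], [0, -4.2, -12.7, 0, 0], [0, -5.6, -17, 0, 0], [0, -6.8, -21.2, 0, 0]]])

```text
t: 1.6
tool_pos: [0.4403, -0.0697, 0.2499]
tool_rot: [0.001, -3.142, -0.0]
contact_force: [1.2, 1.2, -0.2]
opening: 0.0003
grip_force: 0.0
```

Emit:
servo_tool(increments=[[[0, 0, 0, 4, 0], [0, 0, 0, 8, 0], [0, 0, 0, 12, 0], [0, 0, 0, 14, 0], [0, 0, 0, 14, 0]]])

```text
t: 2.1
tool_pos: [0.437, -0.0668, 0.106]
tool_rot: [0.001, -3.133, -0.004]
contact_force: [-1.1, 0.0, -0.6]
opening: -0.0001
grip_force: 0.0
```

```bash
python3 - <<'E'
from h import *
b=snap('side','side1')
cv2.imwrite('pics/side1b.png',cv2.resize(b['img'][150:280,190:370,::-1],(800,578),interpolation=cv2.INTER_CUBIC))
o=ctrl.get_obs();print(o['tool_pos'],o['tool_rot'],o['contact_force'],o['opening'])
E
```

```text
[ 0.43882798 -0.06732589  0.10858609] [ 1.71370608e-03 -3.13754360e+00 -2.09492072e-03] [0.64081962 0.15278554 0.16108887] 0.0001725984348174155
```

View pics/side1b.png

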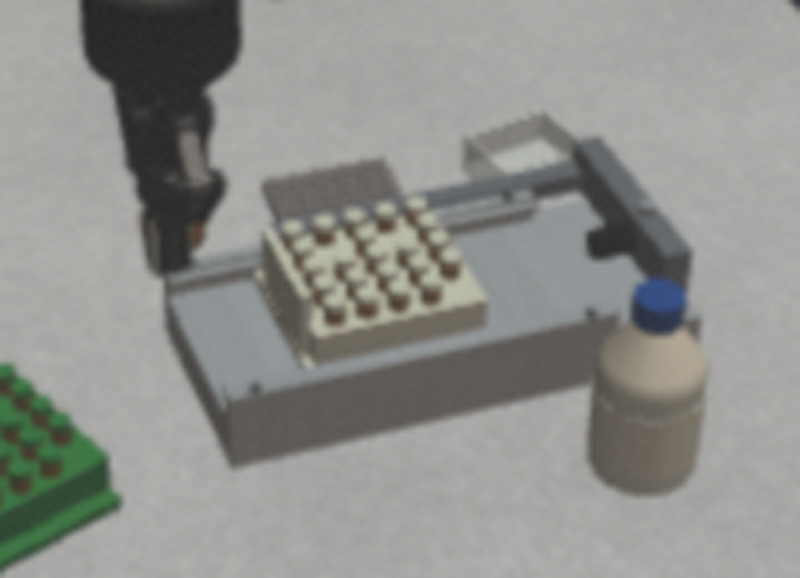

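The crop shows the closed fingers at (170,240), behind the tray's tab at (285,300) and above the deck's near end. I'll lower and approach.

Emit:
servo_tool(increments=[[[0, 0, 0, 1.7, 0], [0, 0, 0, 3.4, 0], [0, -1, -0.2, 3.4, 0], [0, -2.5, -0.2, 3.4, 0], [0, -2.5, -0.2, 3.4, 0]]])

```text
t: 2.65
tool_pos: [0.4685, -0.0705, 0.0791]
tool_rot: [-0.002, 3.137, -0.002]
contact_force: [-0.3, 0.3, 0.6]
opening: -0.0002
grip_force: 0.0
```

Emit:
servo_tool(increments=[[[0, -0.2, 0, 0, 0], [0, -0.4, 0, 0, 0], [0, -0.6, 0, 0, 0], [0, -0.8, 0, 0, 0], [0, -1, 0, 0, 0]]])

```text
t: 3.15
tool_pos: [0.4753, -0.0697, 0.0763]
tool_rot: [0.002, -3.142, 0.0]
contact_force: [-0.1, -0.5, 0.4]
opening: -0.0001
grip_force: 0.0
```

Emit:
servo_tool(increments=[[[0, -0.2, 0, 0, 0], [0, -0.4, 0, 0, 0], [0, -0.6, 0, 0, 0], [0, -0.8, 0, 0, 0], [0, -1, 0, 0, 0]]])

```text
t: 3.65
tool_pos: [0.4852, -0.0697, 0.0763]
tool_rot: [0.002, -3.141, -0.0]
contact_force: [-3.8, 0.4, 2.8]
opening: 0.0002
grip_force: 1.6
```

Emit:
servo_tool(increments=[[[0, -0.2, 0, 0, 0], [0, -0.4, 0, 0, 0], [0, -0.6, 0, 0, 0], [0, -0.8, 0, 0, 0], [0, -1, 0, 0, 0]]])

```text
t: 4.15
tool_pos: [0.4953, -0.0696, 0.0762]
tool_rot: [0.002, -3.141, -0.0]
contact_force: [-2.6, 0.3, 0.5]
opening: -0.0002
grip_force: 1.4
```

Emit:
servo_tool(increments=[[[0, -0.3, 0, 0, 0], [0, -0.6, 0, 0, 0], [0, -0.9, 0, 0, 0], [0, -1.2, 0, 0, 0], [0, -1.5, 0, 0, 0]]])

```text
t: 4.65
tool_pos: [0.5105, -0.0696, 0.0762]
tool_rot: [0.002, -3.142, -0.0]
contact_force: [-2.1, 0.5, -0.3]
opening: 0.0002
grip_force: 1.0
```

Emit:
servo_tool(increments=[[[0, -0.3, 0, 0, 0], [0, -0.6, 0, 0, 0], [0, -0.9, 0, 0, 0], [0, -1.2, 0, 0, 0], [0, -1.5, 0, 0, 0]]])

```text
t: 5.15
tool_pos: [0.5255, -0.0696, 0.0762]
tool_rot: [0.002, -3.142, -0.0]
contact_force: [-1.8, 0.3, -2.0]
opening: 0.0001
grip_force: 0.8
```

Emit:
servo_tool(increments=[[[0, -0.3, 0, 0, 0], [0, -0.6, 0, 0, 0], [0, -0.9, 0, 0, 0], [0, -1.2, 0, 0, 0], [0, -1.5, 0, 0, 0]]])

```text
t: 5.65
tool_pos: [0.5405, -0.0696, 0.0763]
tool_rot: [-0.002, 3.142, -0.0]
contact_force: [-1.2, -0.2, -1.1]
opening: 0.0003
grip_force: 0.7
```

Emit:
servo_tool(increments=[[[0, -0.15, 0, 0, 0], [0, -0.3, 0, 0, 0], [0, -0.45, 0, 0, 0], [0, -0.6, 0, 0, 0], [0, -0.6, 0, 0, 0]]])

```text
t: 6.15
tool_pos: [0.5466, -0.0696, 0.0764]
tool_rot: [-0.002, 3.141, -0.0]
contact_force: [-1.9, 0.4, -0.8]
opening: 0.0001
grip_force: 0.4
```

Emit:
servo_tool(increments=[[[0, -0.1, 0, 0, 0], [0, -0.2, 0, 0, 0], [0, -0.3, 0, 0, 0], [0, -0.3, 0, 0, 0]]])

```text
t: 6.55
tool_pos: [0.5495, -0.0696, 0.0764]
tool_rot: [-0.002, 3.141, -0.0]
contact_force: [-0.9, -0.4, 0.5]
opening: 0.0002
grip_force: 0.8
```

Emit:
servo_tool(increments=[[[0, -0.1, 0, 0, 0], [0, -0.2, 0, 0, 0], [0, -0.3, 0, 0, 0], [0, -0.3, 0, 0, 0]]])

```text
t: 6.95
tool_pos: [0.5525, -0.0697, 0.0764]
tool_rot: [-0.002, 3.141, -0.0]
contact_force: [-2.0, -0.4, 0.9]
opening: -0.0
grip_force: 1.0
```

Emit:
servo_tool(increments=[[[0, -0.1, 0, 0, 0], [0, -0.2, 0, 0, 0], [0, -0.2, 0, 0, 0]]])

```text
t: 7.25
tool_pos: [0.5545, -0.0696, 0.0764]
tool_rot: [-0.002, 3.141, -0.0]
contact_force: [-2.8, 0.2, 1.3]
opening: 0.0001
grip_force: 1.2
```

Emit:
servo_tool(increments=[[[0, -0.1, 0, 0, 0], [0, -0.2, 0, 0, 0], [0, -0.2, 0, 0, 0]]])

```text
t: 7.55
tool_pos: [0.5565, -0.0696, 0.0764]
tool_rot: [-0.002, 3.141, -0.0]
contact_force: [-2.9, -0.9, 0.8]
opening: -0.0002
grip_force: 1.2
```

Emit:
servo_tool(increments=[[[0, -0.1, 0, 0, 0], [0, -0.2, 0, 0, 0], [0, -0.2, 0, 0, 0]]])

```text
t: 7.85
tool_pos: [0.5585, -0.0696, 0.0763]
tool_rot: [-0.002, 3.141, -0.0]
contact_force: [-3.1, 0.3, 1.6]
opening: 0.0003
grip_force: 1.2
```

Emit:
servo_tool(increments=[[[0, -0.1, 0, 0, 0], [0, -0.1, 0, 0, 0]]])

```text
t: 8.05
tool_pos: [0.5594, -0.0696, 0.0763]
tool_rot: [-0.002, 3.141, 0.0]
contact_force: [-2.5, 0.2, 1.8]
opening: -0.0001
grip_force: 1.2
```

Only friction so far (about 2–3 N). I'll keep creeping.

Emit:
servo_tool(increments=[[[0, -0.1, 0, 0, 0], [0, -0.2, 0, 0, 0], [0, -0.2, 0, 0, 0]]])

```text
t: 8.35
tool_pos: [0.5614, -0.0696, 0.0763]
tool_rot: [-0.002, 3.141, 0.0]
contact_force: [-1.1, 0.3, 1.1]
opening: -0.0002
grip_force: 1.0
```

Emit:
servo_tool(increments=[[[0, -0.1, 0, 0, 0], [0, -0.1, 0, 0, 0]]])

```text
t: 8.55
tool_pos: [0.5624, -0.0696, 0.0763]
tool_rot: [-0.002, 3.141, 0.0]
contact_force: [-2.2, -0.3, 1.6]
opening: 0.0003
grip_force: 1.0
```

Emit:
servo_tool(increments=[[[0, -0.1, 0, 0, 0], [0, -0.1, 0, 0, 0]]])

```text
t: 8.75
tool_pos: [0.5633, -0.0696, 0.0762]
tool_rot: [-0.002, 3.141, 0.0]
contact_force: [-1.4, -0.8, 1.4]
opening: 0.0
grip_force: 1.1
```

Emit:
servo_tool(increments=[[[0, -0.1, 0, 0, 0], [0, -0.2, 0, 0, 0], [0, -0.2, 0, 0, 0]]])

```text
t: 9.05
tool_pos: [0.5642, -0.0696, 0.0763]
tool_rot: [0.002, -3.138, -0.0]
contact_force: [-8.0, -0.5, 5.6]
opening: -0.0
grip_force: 3.8
```

Emit:
servo_tool(increments=[[[0, -0.1, 0, 0, 0], [0, -0.1, 0, 0, 0]]])

```text
t: 9.25
tool_pos: [0.5646, -0.0696, 0.0763]
tool_rot: [0.002, -3.136, -0.0]
contact_force: [-9.8, -0.0, 7.3]
opening: -0.0
grip_force: 5.1
```

Emit:
servo_tool(increments=[[[0, -0.1, 0, 0, 0], [0, -0.1, 0, 0, 0]]])

```text
t: 9.45
tool_pos: [0.565, -0.0696, 0.0763]
tool_rot: [0.002, -3.135, -0.0]
contact_force: [-12.9, 0.3, 10.3]
opening: -0.0
grip_force: 6.4
```

The bumper is felt from TCP x = 0.5635, and the tray is about 2.5 mm into the rubber. I'll back off slowly, then rise and move over the paddle.

Emit:
servo_tool(increments=[[[0, 0.1, 0, 0, 0], [0, 0.2, 0, 0, 0], [0, 0.3, 0, 0, 0], [0, 0.4, 0, 0, 0], [0, 0.5, 0, 0, 0]]])

```text
t: 9.95
tool_pos: [0.5629, -0.0696, 0.0766]
tool_rot: [-0.002, 3.14, -0.0]
contact_force: [0.1, -0.2, -0.1]
opening: 0.0001
grip_force: 0.0
```

Emit:
servo_tool(increments=[[[0, 0.5, 0, 0, 0], [0, 2, 0, 0, 0], [0, 2, 0, -3, 0], [0, 2, 0, -7, 0], [0, 2, 0, -7, 0]]])

```text
t: 10.45
tool_pos: [0.546, -0.0706, 0.1531]
tool_rot: [-0.002, 3.13, -0.005]
contact_force: [-0.2, -0.7, 0.3]
opening: -0.0
grip_force: 0.0
```

Emit:
servo_tool(increments=[[[0, -1, 4, 0, 0], [0, -2, 8, 0, 0], [0, -2.9, 11.3, 0, 0], [0, -2.9, 11.3, 0, 0], [0, -2.9, 11.3, 0, 0]]])

```text
t: 10.95
tool_pos: [0.5709, 0.0438, 0.1459]
tool_rot: [0.004, -3.141, 0.001]
contact_force: [-1.1, -1.0, -0.2]
opening: 0.0003
grip_force: 0.0
```

```bash
python3 - <<'E'
from h import *
b=snap('side','side2')
cv2.imwrite('pics/side2b.png',cv2.resize(b['img'][150:280,190:370,::-1],(800,578),interpolation=cv2.INTER_CUBIC))
o=ctrl.get_obs();print(o['t'],o['tool_pos'],o['tool_rot'],o['contact_force'],o['opening'])
E
```

```text
11.0 [0.57083591 0.04309892 0.14593554] [ 2.38034739e-03 -3.14116852e+00  6.95820193e-04] [-0.53147874  0.52408763  0.33850901] 0.00017513381058704056
```

View pics/side2b.png

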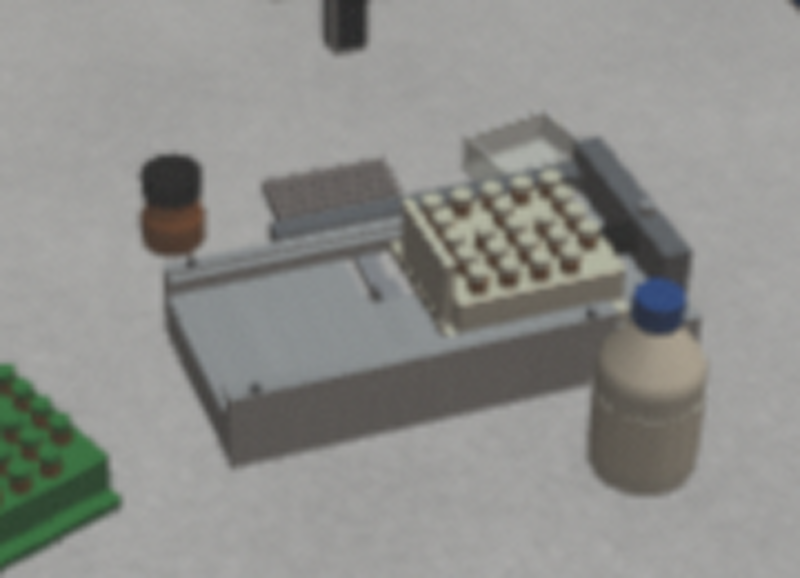

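The tray sits at the bumper, the nose's slot is visible behind it at (370,280), and the fingers are above the paddle. Going down.

Emit:
servo_tool(increments=[[[0, 0, 0, 3, 0], [0, 0, 0, 6, 0], [0, 0, 0, 8, 0], [0, 0, 0, 8.5, 0], [0, 0, 0, 8.5, 0]]])

```text
t: 11.5
tool_pos: [0.5704, 0.0424, 0.0605]
tool_rot: [-0.0, -3.14, 0.0]
contact_force: [-0.7, 0.5, 0.1]
opening: 0.0002
grip_force: 0.0
```

Emit:
servo_tool(increments=[[[0, 0, 0, 0.1, 0], [0, 0, 0, 0.2, 0], [0, 0, 0, 0.3, 0], [0, 0, 0, 0.4, 0], [0, 0, 0, 0.5, 0]]])

```text
t: 12.0
tool_pos: [0.5713, 0.0435, 0.0566]
tool_rot: [-0.002, 3.141, -0.0]
contact_force: [0.7, -0.3, 0.4]
opening: -0.0001
grip_force: 0.0
```

Emit:
servo_tool(increments=[[[0, 0, 0, 0.1, 0], [0, 0, 0, 0.2, 0], [0, 0, 0, 0.3, 0]]])

```text
t: 12.3
tool_pos: [0.5711, 0.0435, 0.0534]
tool_rot: [0.002, -3.142, -0.0]
contact_force: [-1.0, 0.5, 4.8]
opening: 0.0001
grip_force: 2.6
```

Touching the paddle, as expected at z 0.053. I'll press by small steps.

Emit:
servo_tool(increments=[[[0, 0, 0, 0.1, 0], [0, 0, 0, 0.2, 0], [0, 0, 0, 0.2, 0]]])

```text
t: 12.6
tool_pos: [0.5712, 0.0437, 0.0523]
tool_rot: [0.002, -3.141, -0.001]
contact_force: [-3.0, 1.7, 6.5]
opening: -0.0001
grip_force: 3.3
```

Emit:
servo_tool(increments=[[[0, 0, 0, 0.1, 0], [0, 0, 0, 0.2, 0], [0, 0, 0, 0.2, 0]]])

```text
t: 12.9
tool_pos: [0.5712, 0.0441, 0.0501]
tool_rot: [0.002, -3.141, -0.002]
contact_force: [-3.7, 2.1, 5.4]
opening: 0.0002
grip_force: 2.4
```

Emit:
servo_tool(increments=[[[0, 0, 0, 0.1, 0], [0, 0, 0, 0.1, 0]]])

```text
t: 13.1
tool_pos: [0.5714, 0.044, 0.049]
tool_rot: [-0.002, 3.141, 0.002]
contact_force: [-1.8, 2.4, 5.4]
opening: -0.0003
grip_force: 2.0
```

Emit:
servo_tool(increments=[[[0, 0, 0, 0.1, 0], [0, 0, 0, 0.1, 0]]])

```text
t: 13.3
tool_pos: [0.5715, 0.0435, 0.0475]
tool_rot: [-0.002, 3.141, 0.0]
contact_force: [0.8, 2.0, 2.9]
opening: 0.0001
grip_force: 1.3
```

Emit:
servo_tool(increments=[[[0, 0, 0, 0.1, 0], [0, 0, 0, 0.1, 0]]])

```text
t: 13.5
tool_pos: [0.571, 0.0431, 0.0459]
tool_rot: [0.002, -3.141, 0.001]
contact_force: [0.7, -0.3, 1.3]
opening: 0.0004
grip_force: 0.3
```

Emit:
servo_tool(increments=[[[0, 0, 0, 0.1, 0], [0, 0, 0, 0.1, 0]]])

```text
t: 13.7
tool_pos: [0.5705, 0.0431, 0.0445]
tool_rot: [0.002, -3.14, 0.001]
contact_force: [0.7, 0.1, -0.2]
opening: -0.0002
grip_force: 0.0
```

The force falls away to zero past centre, so the catch has snapped. I'll retreat up and look.

Emit:
servo_tool(increments=[[[0, 0, 0, -2, 0], [0, 0, 0, -6, 0], [0, 0, 0, -11, 0], [0, 0, 0, -15, 0], [0, 0, 0, -15, 0]]])

```text
t: 14.2
tool_pos: [0.575, 0.043, 0.2033]
tool_rot: [-0.002, 3.128, -0.002]
contact_force: [-0.5, -0.3, 0.6]
opening: -0.0002
grip_force: 0.0
```

```bash
python3 - <<'E'
from h import *
b=snap('side','side3')
cv2.imwrite('pics/side3b.png',cv2.resize(b['img'][150:280,190:370,::-1],(800,578),interpolation=cv2.INTER_CUBIC))
E
```

```text
(no output)
```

View pics/side3b.png

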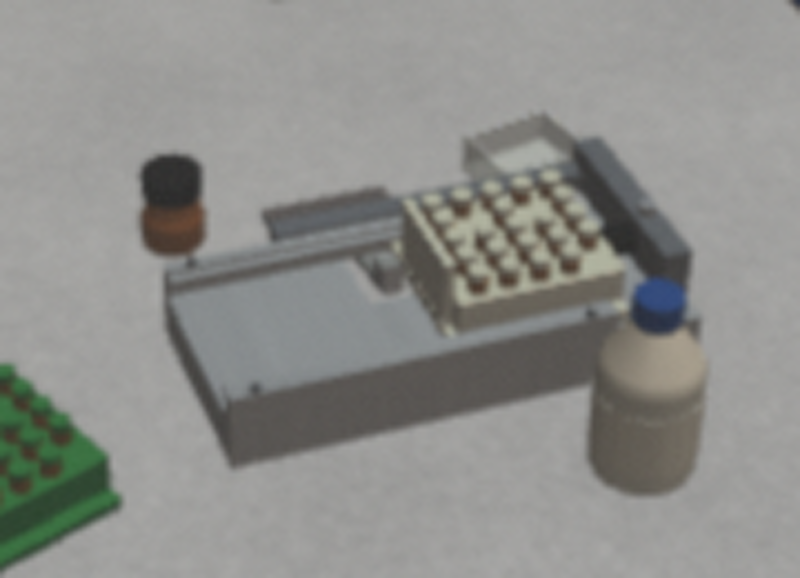

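The nose stands up behind the tray at (385,270), the paddle at (330,205) is down, and the bystanders in this crop have not moved.

```bash
python3 -c "from station import ctrl; print(ctrl.finish_job())"
```

```text
the job is handed in; nothing more can be done
None
```

The tray is home against the bumper, the catch has snapped over with its nose up behind the tray, and the job was handed in at about 14 s; the hand-in returned no verdict.

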